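# Trim the carrier bars and hang them level

### The arm

A 6-joint arm with a two-finger parallel gripper is mounted at the origin on a cart in front of the work surface, level with it; the furniture and walls round the work are solid. World frame = base frame: x ahead of the robot, y to its left, z up, the work surface at z = 0. Lengths are in m, angles in rad, forces in N, time in s.
With the tool pointing down it reaches from about 0.375 to 0.975 m from the base axis. Payload 3.8 kg.
Tool frame: the origin (TCP) lies midway between the tips of the shut fingers; the grasp point (between the pads) lies 19 mm behind it; z points along the fingers, y is the line along which they close (so a half turn about z gives the same grasp; the last joint's range is limited). The gripper opens to 88 mm and grips with 3 to 60 N. Pads are 18 mm wide; open, the fingers measure 123 mm over their backs; the gripper's body (75 mm by 187 mm) begins 45 mm behind the grasp point.
Start: joints at [-1.367, 0.264, 1.604, -0, 1.274, -0.037], TCP at [0.161, -0.656, 0.239] pointing down, gripper open.
Joint ranges: [-2.63, 2.63], [-0.94, 2.18], [0.31, 2.57], [-1.31, 4.45], [0, 2.66], [-2.55, 2.55]. Speed limits (rad/s): [2.57, 2.57, 3.14, 3.14, 3.14, 3.14].

### API

Orientations are given as a rotation vector (axis times angle).
In Python, from cell import manip, inverse_kinematics, cams, order gives the robot as it stands. Calls block until the motion is done:
- manip.move_pose(position, orientation): joint-space move of the TCP to a pose.
- manip.move_linear(position, rate=0.15, rot=None): straight line of the TCP; rot=None keeps the orientation; rate is the mean speed in m/s.
- manip.set_joints(angles): joint-space move.
- manip.set_gripper(opening, force=None): finger opening in m; force is the grip in N (None keeps the last); returns when the fingers have stopped.
- manip.dwell(seconds).
- inverse_kinematics(position, orientation): joint angles nearest the present ones, or None.
- manip.state(): the state.
- cams.capture(name): name is "side" or "top"; returns a dict with "image" (480x640x3 uint8, blue, green, red), "z_map" (480x640 float32, m along the optical axis (not along the pixel's ray), 0 where there is no reading), "intrinsics" (3x3 intrinsics, pixels), "k1" (the pictures are not rectified: a ray, as slopes to the right and down, at radius r is drawn at 1 + k1 r^2 times it, then the intrinsics apply), "position" and "orientation" of the camera in the world. Camera axes: x right, y down, z forward; pixel columns grow to the right and rows downward; lengths in m; the calibration is good to about 2 mm. A picture is of the moment at which its call begins.
A pose or a line that the arm cannot do raises manip.IKError and nothing moves.
- order.close_job(): hands the job in; it is judged then, once.
The state is a dict: "clock": time; "joint_pos": joint angles; "joint_velocities": joint speeds; "tau": joint torques, N m; "tool_pos": TCP position; "tcp_rot": TCP orientation; "contact_force": force on the tool from outside, world axes, zero at the start; "moment": the same for the moment, N m; "gripper_width": finger opening in m; "grasp_force": force on a finger pad.
Only numpy, scipy, OpenCV 4.12 (cv2) and the standard library are available. Lean on these libraries where they do the work, as an engineer would, in place of code of your own. Each camera call takes 0.05 s, during which the arm holds its last target. There are 200 camera calls.

### The job

One bar at a time, in the order red, yellow, blue (one colour may be missing): lay the bar on the tip bench and slide it out over the fulcrum edge until it tips down on its own, shift its hook slider to the balance point you found, then hang the bar by that hook on the rail, centred on the painted band of its own colour. At the end every bar hangs level and free, and the other things on the desk have been left where they were.

Things in the scene. Friction and masses are not known exactly. Their poses are not given: they have to be found in the camera images.
- tip_bench: fixed bench: non-slip bed 170 x 70 mm, top 50 mm above the desk, ending in a fulcrum edge with a red line; beyond it a dark catch ledge, 18 mm lower, 140 mm long. Origin on the desk under the middle of the edge; x points from the bed out over the ledge, y across. Four brass dowels (8 mm wide, 6 mm high) on the bed at x = -145 and -12, y = +-21.5 mm guide a bar along x
- bench_edge (a point): middle of the fulcrum edge of the bench, on the bed's top surface
- rail: fixed round steel rail, 10 mm diameter, 240 mm between its two posts, its axis 125 mm above the desk. Origin on the desk under its middle; y runs along the rail. Post feet 100 x 40 x 8 mm
- note_pad: block of note paper, 98 x 99 x 33 mm; bystander
- bolt: grey hexagon-headed bolt lying down, 19 x 49 x 17 mm; bystander
- fob: black remote fob 34 x 50 x 25 mm; bystander
- red_mark: red band painted on the rail, 24 mm long; origin at its centre on the rail's axis, y along the rail. The three bands lie 70 mm apart, in an order that varies
- red_bar: loose flat aluminium bar, 240 x 30 x 14 mm, 0.33 kg without its slider, black end caps, with the red slider on it. Origin at the centre of its underside; x along it, z up. A weight hidden inside puts its balance point somewhere within about 40 mm of its middle, different each time. May be absent
- red_slider (a joint): place of the red slider along its bar's x, m from the middle, -0.09 to 0.09; starts near -0.07. It is captive and held by friction (about 2 N to move), weighs 0.025 kg: a 40 x 36 mm saddle on the bar, 14 to 20 mm above the bar's underside, a stem at its -x end, and a hook over it 14 mm wide whose mouth opens toward the bar's +x
- red_tab (a point): centre of the red slider's upright grip tab on top of the hook, 77 mm above the bar's underside; the tab is 16 mm along the bar, 18 mm across, and reaches from 59 to 86 mm above the underside
- red_eye (a point): point in the red slider's hook, over the middle of the saddle, 51 mm above the bar's underside, under the V-shaped roof that centres on the rail; when hung it lies on the rail's axis. The mouth is 21 mm high (from 20 to 41 mm above the underside), 25 mm wide inside between stem and lip
- yellow_mark: yellow band painted on the rail, 24 mm long; origin at its centre on the rail's axis, y along the rail. The three bands lie 70 mm apart, in an order that varies
- yellow_bar: loose flat aluminium bar, 240 x 30 x 14 mm, 0.33 kg without its slider, black end caps, with the yellow slider on it. Origin at the centre of its underside; x along it, z up. A weight hidden inside puts its balance point somewhere within about 40 mm of its middle, different each time. May be absent
- yellow_slider (a joint): place of the yellow slider along its bar's x, m from the middle, -0.09 to 0.09; starts near -0.07. It is captive and held by friction (about 2 N to move), weighs 0.025 kg: a 40 x 36 mm saddle on the bar, 14 to 20 mm above the bar's underside, a stem at its -x end, and a hook over it 14 mm wide whose mouth opens toward the bar's +x
- yellow_tab (a point): centre of the yellow slider's upright grip tab on top of the hook, 77 mm above the bar's underside; the tab is 16 mm along the bar, 18 mm across, and reaches from 59 to 86 mm above the underside
- yellow_eye (a point): point in the yellow slider's hook, over the middle of the saddle, 51 mm above the bar's underside, under the V-shaped roof that centres on the rail; when hung it lies on the rail's axis. The mouth is 21 mm high (from 20 to 41 mm above the underside), 25 mm wide inside between stem and lip
- blue_mark: blue band painted on the rail, 24 mm long; origin at its centre on the rail's axis, y along the rail. The three bands lie 70 mm apart, in an order that varies
- blue_bar: loose flat aluminium bar, 240 x 30 x 14 mm, 0.33 kg without its slider, black end caps, with the blue slider on it. Origin at the centre of its underside; x along it, z up. A weight hidden inside puts its balance point somewhere within about 40 mm of its middle, different each time. May be absent
- blue_slider (a joint): place of the blue slider along its bar's x, m from the middle, -0.09 to 0.09; starts near -0.07. It is captive and held by friction (about 2 N to move), weighs 0.025 kg: a 40 x 36 mm saddle on the bar, 14 to 20 mm above the bar's underside, a stem at its -x end, and a hook over it 14 mm wide whose mouth opens toward the bar's +x
- blue_tab (a point): centre of the blue slider's upright grip tab on top of the hook, 77 mm above the bar's underside; the tab is 16 mm along the bar, 18 mm across, and reaches from 59 to 86 mm above the underside
- blue_eye (a point): point in the blue slider's hook, over the middle of the saddle, 51 mm above the bar's underside, under the V-shaped roof that centres on the rail; when hung it lies on the rail's axis. The mouth is 21 mm high (from 20 to 41 mm above the underside), 25 mm wide inside between stem and lip

How it is judged:
On the way, in this order (a step that is already met when the one before it is completed fails the run):
1. the red bar tips over the fulcrum edge of the bench (angle between red_bar's own z axis and vertical between 0.06 and 0.3 rad and angle between red_bar's own y axis and vertical between 1.47 and 1.67 rad and contact force between red_bar and tip_bench above 0.5 N and contact force between the fingers and red_bar below 0.5 N and x of red_bar in the frame of tip_bench between -0.08 and 0.08 m and angle between the x axis of red_bar and the x axis of tip_bench, either way round below 0.35 rad), for 0.2 s.
2. the red bar hangs level on the rail at the red band, let go (horizontal distance between red_eye and red_mark below 0.015 m and angle between red_bar's own z axis and vertical below 0.12 rad and contact force between red_bar and rail above 1.5 N and height (world z) of red_bar above 0.05 m and linear speed of red_bar below 0.03 m/s and contact force between the fingers and red_bar below 0.1 N), for 0.5 s.
3. the yellow bar tips over the fulcrum edge of the bench (angle between yellow_bar's own z axis and vertical between 0.06 and 0.3 rad and angle between yellow_bar's own y axis and vertical between 1.47 and 1.67 rad and contact force between yellow_bar and tip_bench above 0.5 N and contact force between the fingers and yellow_bar below 0.5 N and x of yellow_bar in the frame of tip_bench between -0.08 and 0.08 m and angle between the x axis of yellow_bar and the x axis of tip_bench, either way round below 0.35 rad), for 0.2 s.
4. the yellow bar hangs level on the rail at the yellow band, let go (horizontal distance between yellow_eye and yellow_mark below 0.015 m and angle between yellow_bar's own z axis and vertical below 0.12 rad and contact force between yellow_bar and rail above 1.5 N and height (world z) of yellow_bar above 0.05 m and linear speed of yellow_bar below 0.03 m/s and contact force between the fingers and yellow_bar below 0.1 N), for 0.5 s.
5. the blue bar tips over the fulcrum edge of the bench (angle between blue_bar's own z axis and vertical between 0.06 and 0.3 rad and angle between blue_bar's own y axis and vertical between 1.47 and 1.67 rad and contact force between blue_bar and tip_bench above 0.5 N and contact force between the fingers and blue_bar below 0.5 N and x of blue_bar in the frame of tip_bench between -0.08 and 0.08 m and angle between the x axis of blue_bar and the x axis of tip_bench, either way round below 0.35 rad), for 0.2 s.
6. the blue bar hangs level on the rail at the blue band, let go (horizontal distance between blue_eye and blue_mark below 0.015 m and angle between blue_bar's own z axis and vertical below 0.12 rad and contact force between blue_bar and rail above 1.5 N and height (world z) of blue_bar above 0.05 m and linear speed of blue_bar below 0.03 m/s and contact force between the fingers and blue_bar below 0.1 N), for 0.5 s.
At the end, for the whole second after the job is handed in: every bar that is present hangs by its hook on the rail with the hook within 15 mm of its own colour's band centre, level within 0.12 rad, at rest and released (all of step 2 and all of step 4 and all of step 6); the robot touches nothing.
It fails at once if the block of note paper is knocked away (distance of note_pad from where it was at the start of the episode above 0.03 m).
It fails at once if the bolt is knocked away (distance of bolt from where it was at the start of the episode above 0.03 m).
It fails at once if the remote fob is knocked away (distance of fob from where it was at the start of the episode above 0.03 m).
Of red_bar, yellow_bar, blue_bar only 2 to 3 are there at a start; the rules pass over those that are not, and their reading is None.
At some moment in a run one of red_bar, yellow_bar, blue_bar may be knocked a few centimetres aside while the robot is not near it.
It also fails if it takes over 210 s, if anything falls off the work surface, if the arm or the gripper's body presses on something with over 40 N, if the wrist force passes 120 N, or if a joint passes its speed limit or range.

## Working session

There is one attempt and no reset: what is moved stays moved. The work goes in short steps, each a Python script; the robot and the scene stay as the last script left them, time stands still between calls to the robot, and variables do not carry over. Pictures are saved under pics/ and viewed, at most 14 in all, crops included, and the job is handed in when it is done.

```bash
ls; mkdir -p pics
cat > h.py <<'E'
import numpy as np, cv2
from scipy.spatial.transform import Rotation as R
from cell import manip, inverse_kinematics, cams, order
def cap(n): 
    c=cams.capture(n); return c
def rays(c,uv):
    K=np.array(c["intrinsics"]); d=np.array([c["k1"],0,0,0,0],float)
    # k1 in forward model -> cv2 model
    p=cv2.undistortPoints(np.float64(uv).reshape(-1,1,2),K,d).reshape(-1,2)
    return np.c_[p,np.ones(len(p))]
def Rc(c):
    o=np.array(c["orientation"],float)
    return o if o.shape==(3,3) else R.from_rotvec(o).as_matrix()
def onplane(c,uv,z):
    d=rays(c,uv)@Rc(c).T; p=np.array(c["position"]); return p+d*((z-p[2])/d[:,2])[:,None]
def cloud(c):
    v,u=np.mgrid[:480,:640]; uv=np.c_[u.ravel(),v.ravel()]
    P=rays(c,uv)*c["z_map"].reshape(-1,1); W=P@Rc(c).T+np.array(c["position"])
    W[c["z_map"].ravel()==0]=np.nan
    return W.reshape(480,640,3)
def proj(c,P):
    q=(np.atleast_2d(P)-np.array(c["position"]))@Rc(c)
    return cv2.projectPoints(q,np.zeros(3),np.zeros(3),np.array(c["intrinsics"]),np.array([c["k1"],0,0,0,0],float))[0].reshape(-1,2)
E
python3 - <<'E'
from h import *
for n in("top","side"):
    c=cap(n); cv2.imwrite(f"pics/{n}0.png",c["image"]); print(n,c["position"],c["orientation"],c["intrinsics"],c["k1"])
    np.save(f"{n}0.npy",c,allow_pickle=True)
print(manip.state())
E
```

```text
pics
top [0.45884952 0.09623729 1.24847335] [-2.16156256  2.19306129 -0.05306398] [[524.42286012   0.         320.30370194]
 [  0.         524.42286012 244.97429511]
 [  0.           0.           1.        ]] -0.006998086428980817
side [ 0.23913844 -0.57193426  0.67925418] [-2.20640792  0.45929536 -0.23239744] [[435.55750906   0.         320.12816059]
 [  0.         435.55750906 232.94941395]
 [  0.           0.           1.        ]] 0.024163880763918698
{'clock': 0.1, 'joint_pos': array([-1.36687556e+00,  2.64679059e-01,  1.60520474e+00, -3.71896900e-05,
        1.27371083e+00, -3.69069499e-02]), 'joint_velocities': array([-0.00108283, -0.00151988, -0.00235255, -0.00063732,  0.00042956,
        0.00095355]), 'tau': array([ 6.49047979e-04, -5.03617537e+01, -3.58071542e+01,  7.31227314e-02,
        2.33337324e-02, -5.53168945e-05]), 'tool_pos': array([ 0.16084585, -0.65490582,  0.23752933]), 'tcp_rot': array([-3.11686472e+00, -3.77155508e-01,  3.17744097e-04]), 'contact_force': array([-0.8608867 , -0.18203451,  0.98324539]), 'moment': array([-0.02441797, -0.03015527, -0.00080517]), 'grasp_force': 0.0, 'gripper_width': 0.08813297347492205}
```

View pics/top0.png

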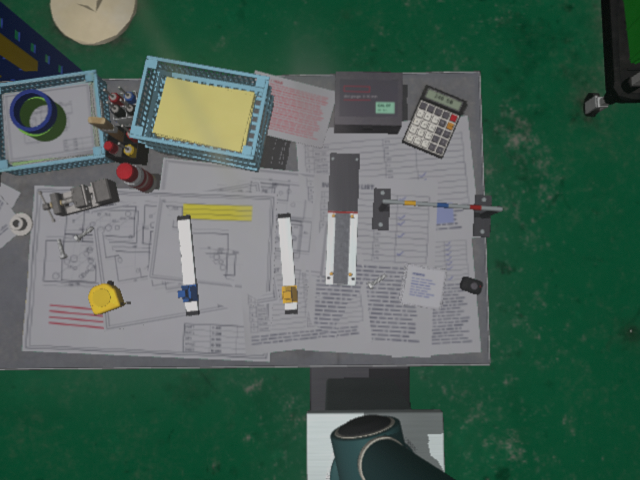

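View pics/side0.png

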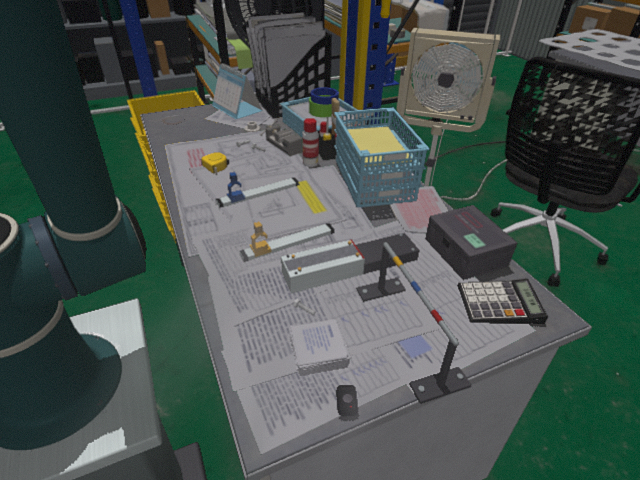

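Top view: the red bar is absent. The yellow bar is at about (288,262) and the blue at (188,265), both with sliders at the robot-side end. The bench edge is at about (343,213). The rail runs along row 206, with bands yellow (410), blue (443) and red (475). The side view confirms this. Next I measure.

```bash
cat >> h.py <<'E'
def barfit(c,W,m):
    """fit rect to points of mask m in world xy; returns centre, long dir yaw, sizes, medz"""
    P=W[m]; r=cv2.minAreaRect(np.float32(P[:,:2]*1000)); b=cv2.boxPoints(r)
    e=[b[1]-b[0],b[2]-b[1]]; l=max(e,key=np.linalg.norm); l=l if l[0]>0 else -l
    return np.array(r[0])/1000,np.arctan2(l[1],l[0]),sorted(r[1]),np.median(P[:,2])
E
python3 - <<'E'
from h import *
for n in("top","side"):
    c=np.load(n+"0.npy",allow_pickle=True).item(); W=cloud(c); Z=np.nan_to_num(W[...,2],nan=-9)
    print(n,"desk z",np.median(Z[(abs(Z)<.02)]), "noise",np.std(Z[(abs(Z)<.006)]))
    def comps(lo,hi,box,lab):
        m=(Z>lo)&(Z<hi)&(W[...,0]>box[0])&(W[...,0]<box[1])&(W[...,1]>box[2])&(W[...,1]<box[3])
        k,L,st,_=cv2.connectedComponentsWithStats(m.astype(np.uint8))
        for i in range(1,k):
            if st[i,4]>60:
                print(lab,st[i],*[np.round(x,4) for x in barfit(c,W,L==i)])
    comps(.008,.02,(.2,.8,-.3,.6),"bar")
    comps(.045,.056,(.3,.8,-.1,.2),"bed")
    comps(.025,.038,(.3,.8,-.1,.2),"ledge")
    comps(.026,.04,(.2,.8,-.4,.0),"pad")
    comps(.10,.14,(.4,.8,-.4,.0),"rail")
    comps(.006,.012,(.4,.8,-.4,.0),"feet")
    hsv=cv2.cvtColor(c["image"],cv2.COLOR_BGR2HSV)
    for col,(a,b) in dict(red=(0,6),yellow=(12,28),blue=(105,125)).items():
        m=(hsv[...,0]>=a)&(hsv[...,0]<=b)&(hsv[...,1]>120)&(hsv[...,2]>60)
        k,L,st,ce=cv2.connectedComponentsWithStats(m.astype(np.uint8))
        for i in range(1,k):
            if st[i,4]>=6:
                p=np.nanmedian(W[L==i],0); q=onplane(c,ce[i],.13)[0]
                if .3<p[0]<.8 and -.4<p[1]<.6 and p[2]>0: print(col,st[i],ce[i].round(1),p.round(4),"at.13",q.round(4), "zmax",np.nanmax(Z[L==i]).round(4))
E
```

```text
top desk z 0.00020276267790775293 noise 0.0025100166124079146
bar [402 136  50  23 587] [ 0.7738 -0.1373] 1.565 [ 52.578  117.2133] 0.0129
bar [309 138  16  10  70] [0.7875 0.1248] -1.4526 [20.3905 37.8433] 0.0118
bar [372 198  17  32 139] [ 0.6163 -0.0232] -0.0311 [38.2053 73.6928] 0.0093
bar [ 278  212   20  102 1139] [0.5032 0.1971] 0.0483 [ 36.0761 239.843 ] 0.0132
bar [ 177  214   22  102 1173] [0.5023 0.4341] 0.0925 [ 34.3148 239.4218] 0.0132
bar [474 220  17  16  87] [ 0.5815 -0.264 ] -0.4102 [33.8931 38.1957] 0.0092
bar [367 274  19  15  69] [ 0.4608 -0.011 ] -0.8452 [16.773  47.1078] 0.0108
bar [245 336  17  19 123] [0.3119 0.2806] 0.0578 [37.3304 42.2847] 0.0105
bed [ 325  210   33   75 2143] [0.5356 0.0707] -0.0519 [ 69.8748 169.941 ] 0.0493
ledge [ 328  152   32   59 1715] [0.6916 0.0624] -0.0546 [ 69.8878 138.1848] 0.031
ledge [401 263  16  43 476] [ 0.4488 -0.083 ] -0.0128 [34.2923 96.8508] 0.0319
pad [ 401  263   46   47 1608] [ 0.4441 -0.1189] -0.1671 [94.0516 96.4655] 0.0321
rail [382 198 122  16 596] [ 0.6179 -0.1458] 1.4807 [ 14.1754 259.5093] 0.1282
feet [402 137 
[... 4358 characters left out ...]

yellow [393 256  10  10  59] [397.2 260.7] [ 0.621  -0.0738  0.1299] at.13 [ 0.6202 -0.0759  0.13  ] zmax 0.133
yellow [298 268   3   2   6] [299.  268.5] [0.4701 0.0511 0.0565] at.13 [ 0.4431 -0.0231  0.13  ] zmax 0.0572
blue [230 173   6   4  17] [232.4 174.1] [0.4318 0.4235 0.0856] at.13 [0.4175 0.3508 0.13  ] zmax 0.0882
blue [228 183   5   4  12] [230.  184.5] [0.4216 0.4256 0.0566] at.13 [0.4001 0.3072 0.13  ] zmax 0.0595
blue [232 191   9   5  30] [236.  192.6] [0.4368 0.435  0.021 ] at.13 [0.4039 0.268  0.13  ] zmax 0.0224
blue [412 282   8   9  36] [415.4 286. ] [ 0.6156 -0.1447  0.1283] at.13 [ 0.6146 -0.1454  0.13  ] zmax 0.131<stdin>:23: RuntimeWarning: All-NaN slice encountered
```

```bash
cat >> h.py <<'E'
EDGE=np.array([.6203,.0665]); BY=-.053   # bench edge, yaw
RY=-.085; MARK=dict(yellow=np.array([.6233,-.0757]),blue=np.array([.6172,-.1447]))
def u(a): return np.array([np.cos(a),np.sin(a)])
def bench(x,y=0): return EDGE+x*u(BY)+y*u(BY+np.pi/2)
def ori(a,pos):
    """tool down, fingers closing along direction a (either way round); pick the smaller last joint"""
    best=None
    for s in (a,a+np.pi):
        y=np.r_[u(s),0]; z=np.array([0,0,-1.]); rv=R.from_matrix(np.c_[np.cross(y,z),y,z]).as_rotvec()
        q=inverse_kinematics(pos,rv)
        if q is not None and (best is None or abs(q[5])<best[0]): best=(abs(q[5]),rv)
    return best[1]
def go(xy,z,a): p=np.r_[xy,z]; manip.move_pose(p,ori(a,p))
def lin(xy,z,a=None,rate=.15):
    p=np.r_[xy,z]; manip.move_linear(p,rate=rate,rot=None if a is None else ori(a,p))
def st():
    s=manip.state(); print("t%.1f tcp %s F %s w %.4f g %.1f"%(s["clock"],np.round(s["tool_pos"],4),np.round(s["contact_force"],1),s["gripper_width"],s["grasp_force"])); return s
def findbar(approx,r=.17,zb=0,cs=("top","side")):
    out=[]
    for n in cs:
        c=cap(n); W=cloud(c); Z=W[...,2]
        with np.errstate(invalid="ignore"):
            m=(Z>zb+.008)&(Z<zb+.019)&(np.hypot(W[...,0]-approx[0],W[...,1]-approx[1])<r)
        k,L,s,_=cv2.connectedComponentsWithStats(m.astype(np.uint8)); m=L==1+np.argmax(s[1:,4])
        ctr,yaw,sz,_=barfit(c,W,m); P=W[m][:,:2]
        for _ in range(4):
            d=u(yaw); nrm=u(yaw+np.pi/2); a=(P-ctr)@d; b=(P-ctr)@nrm
            a0=(np.percentile(a,99.7)+np.percentile(a,.3))/2; q=a-a0>-.04
            xs=np.linspace(-.035,.11,13)+a0; mid=[]
            for lo,hi in zip(xs[:-1],xs[1:]):
                w=b[(a>lo)&(a<hi)]
                if len(w)>8: mid.append(((lo+hi)/2,(np.percentile(w,2)+np.percentile(w,98))/2))
            f=np.polyfit(*np.array(mid).T,1); ctr=ctr+a0*d+np.polyval(f,a0)*nrm; yaw+=np.arctan(f[0])
        print(n,"bar",ctr.round(4),"yaw %.4f"%yaw,"len %.4f"%(np.ptp(a)),"z %.4f"%np.median(W[m][:,2])); out.append((*ctr,yaw))
    return np.mean(out,0)
def pick(b):
    ctr,a=b[:2],b[2]+np.pi/2
    manip.set_gripper(.06); go(ctr,.12,a); lin(ctr,.0065); st()
    manip.set_gripper(.0,50); st(); lin(ctr,.13); return st()
E
python3 - <<'E'
from h import *
b=findbar((.502,.197)); print(b)
b2=findbar((.501,.4337)); print(b2)
pick(b)
c=cap("side"); cv2.imwrite("pics/s1.png",c["image"])
print(findbar(b,zb=.13-.0065))
E
```

```text
top bar [0.5248 0.1998] yaw 0.0638 len 0.1974 z 0.0131
side bar [0.5001 0.1983] yaw 0.0639 len 0.2409 z 0.0142
[0.51241761 0.19906741 0.06385379]
top bar [0.5024 0.435 ] yaw 0.0957 len 0.2398 z 0.0131
side bar [0.4991 0.4349] yaw 0.0901 len 0.2438 z 0.0143
[0.50074674 0.43496963 0.09286421]
t5.0 tcp [0.5133 0.1993 0.0072] F [0.6 0.6 0.4] w 0.0599 g 0.0
t5.6 tcp [0.5128 0.1994 0.0071] F [0.  0.2 3.2] w 0.0293 g 50.0
t6.6 tcp [0.5113 0.1986 0.1286] F [-0.2  0.5 -3.6] w 0.0291 g 50.0
top bar [0.4322 0.1923] yaw 0.0551 len 0.1012 z 0.1356
side bar [0.4988 0.1942] yaw 0.0099 len 0.2397 z 0.1359
[0.46548525 0.19324813 0.03252335]
```

View pics/s1.png

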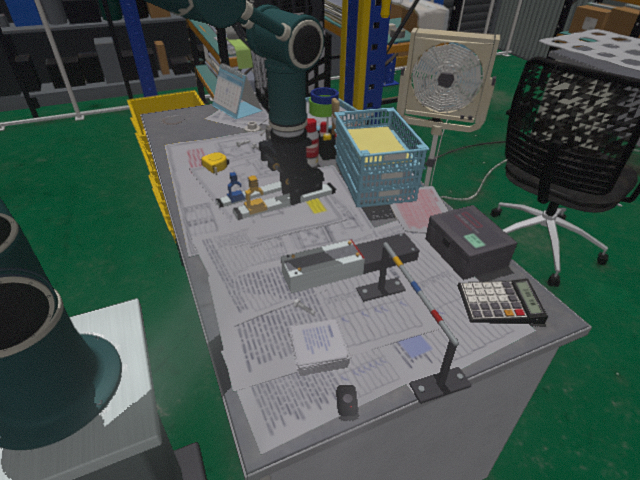

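The side view shows the yellow bar held level at mid-length, at about (285,205). Next I lay it on the bed.

Run:
```python
from h import *
a=BY+np.pi/2; p=bench(-.074,.0005)
go(p,.13,a); st(); lin(p,.064); st(); lin(p,.0575,rate=.02); s=st()
```

```text
t7.3 tcp [0.5462 0.0701 0.1295] F [-0.9 -0.3 -4.6] w 0.0292 g 50.0
t7.9 tcp [0.5465 0.0717 0.0641] F [ 0.4  0.2 -3.3] w 0.0288 g 50.0
t8.4 tcp [0.5465 0.0708 0.0576] F [-0.6 -0.2 -3.1] w 0.0287 g 50.0
```

Run:
```python
from h import *
a=BY+np.pi/2; p=bench(-.074,.0005)
lin(p,.0562,rate=.01); s=st()
manip.set_gripper(.042); st(); lin(p,.18)
manip.set_gripper(0); go(bench(-.26),.18,a); st()
print(findbar(bench(-.085),zb=.05)); print(bench(-.085))
c=cap("top"); cv2.imwrite("pics/t2.png",cv2.resize(c["image"][150:320,280:500],None,fx=3.5,fy=3.5))
```

```text
t8.7 tcp [0.5468 0.0709 0.0571] F [-3.  -0.2  3.6] w 0.0289 g 50.0
t9.1 tcp [0.5466 0.0709 0.0562] F [ 0.4 -0.1 -0.5] w 0.0419 g 0.0
t11.6 tcp [0.362  0.0804 0.1809] F [-0.7 -0.7 -0.7] w 0.0004 g 0.0
top bar [0.5656 0.0689] yaw -0.0505 len 0.1858 z 0.0631
side bar [0.5342 0.0702] yaw -0.0455 len 0.2408 z 0.0642
[ 0.54988225  0.06958674 -0.04804063]
[0.53541935 0.07100289]
```

View pics/t2.png

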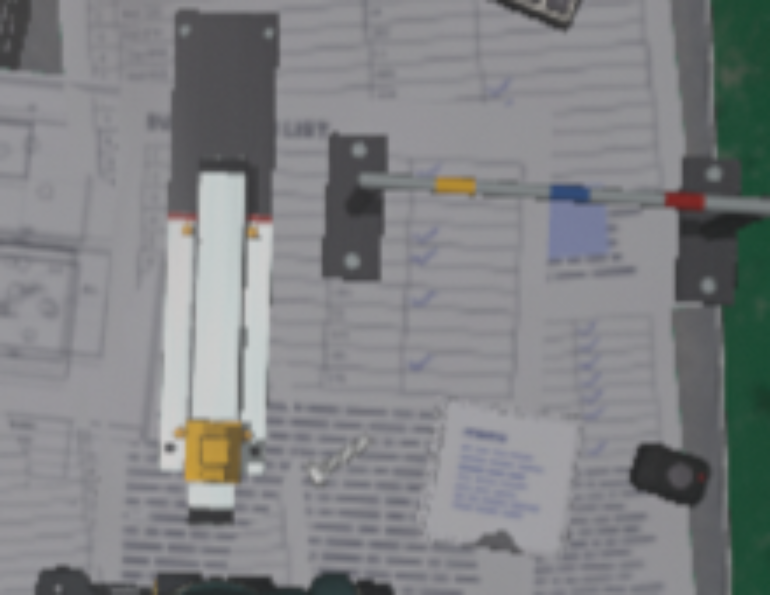

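The bar lies flat between the dowels, running down the picture from about (222,170) to (210,520), with the tab at (213,453). Now I push from the rear in small steps until it tips.

```bash
cat >> h.py <<'E'
def slope(c=None):
    c=c or cap("top"); W=cloud(c).reshape(-1,3); W=W[~np.isnan(W[:,0])]; d=W[:,:2]-EDGE
    x=d@u(BY); y=d@u(BY+np.pi/2); m=(abs(y)<.010)&(x>.005)&(x<.16)&(W[:,2]>.040)&(W[:,2]<.085)
    if m.sum()<15: return 0,m.sum()
    k=np.polyfit(x[m],W[m,2],1); return k[0],m.sum()
def push(start,first,last,step=.0015,z=.0585):
    """closed fingers behind bar; args are bar-centre bench coords"""
    a=BY+np.pi/2; off=-.129
    manip.set_gripper(0); go(bench(start+off-.02),.18,a); lin(bench(start+off-.02),z,a); st()
    lin(bench(first+off),z,a,rate=.05); st(); print(slope())
    x=first
    while x<last:
        x+=step; lin(bench(x+off),z,rate=.02); manip.dwell(.1); k,n=slope()
        if k<-.06:
            s=st(); print("tipped: cmd centre %.4f"%x,"actual %.4f"%((s["tool_pos"][:2]-EDGE)@u(BY)-off),"slope %.3f"%k); break
    else: print("no tip",k,n)
    p=s["tool_pos"][:2] if k<-.06 else bench(x+off)
    lin(bench(x+off-.02),z,rate=.1); manip.dwell(.3); print(slope()); st(); return x
E
python3 - <<'E'
from h import *
push(-.085,-.05,.052)
c=cap("side"); cv2.imwrite("pics/s3.png",cv2.resize(c["image"][180:330,230:450],None,fx=3.5,fy=3.5))
E
```

```text
t13.1 tcp [0.3872 0.079  0.0592] F [ 0.4 -0.3 -0.6] w 0.0007 g 0.0
t14.4 tcp [0.442  0.076  0.0587] F [-0.2 -0.4  0. ] w 0.0006 g 0.1
(np.float64(0.0032156206195741114), np.int64(262))
t37.6 tcp [0.5291 0.0714 0.0587] F [ 0.6  0.  -1. ] w 0.0006 g 0.0
tipped: cmd centre 0.0370 actual 0.0377 slope -0.126
(np.float64(-0.12850620185201114), np.int64(546))
t38.3 tcp [0.5089 0.0724 0.0586] F [-0.6  0.1  0.3] w 0.0004 g 0.0
```

View pics/s3.png

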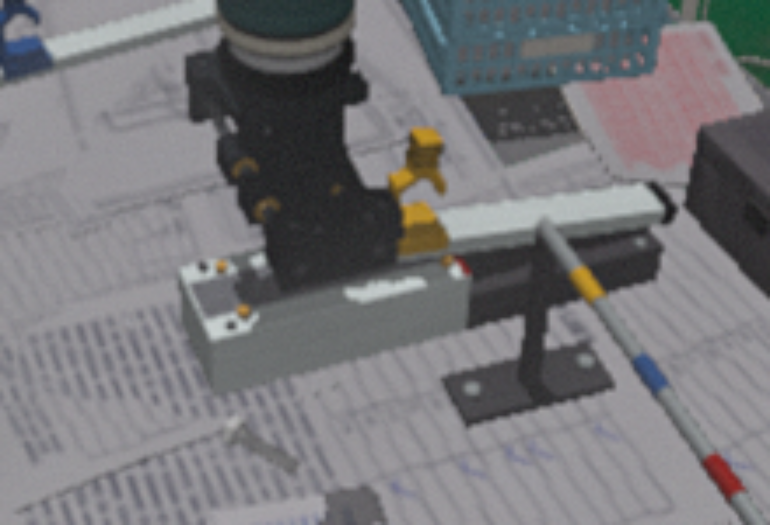

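The side view shows the yellow bar tipped onto the catch ledge, its far end at crop (665,205). I retract and measure the bar against the edge with the cameras.

```bash
cat >> h.py <<'E'
def tipmeas():
    """bench-frame extents of tipped bar, and slider position along it (tab/saddle), from both views"""
    for n in("top","side"):
        c=cap(n); W=cloud(c).reshape(-1,3); d=W[:,:2]-EDGE; x=d@u(BY); y=d@u(BY+np.pi/2); z=W[:,2]
        hsv=cv2.cvtColor(c["image"],cv2.COLOR_BGR2HSV).reshape(-1,3)
        col=(((hsv[:,0]>=12)&(hsv[:,0]<=28))|((hsv[:,0]>=105)&(hsv[:,0]<=125)))&(hsv[:,1]>110)
        with np.errstate(invalid="ignore"):
            m=(abs(y)<.010)&(x>.005)&(x<.2)&(z>.040)&(z<.085); k=np.polyfit(x[m],z[m],1)
            t=(abs(y)<.011)&(x>-.2)&(x<.2)&(abs(z-np.polyval(k,x))<.007)
            bed=(abs(abs(y)-.029)<.004)&(abs(z-.05)<.004)&(x>-.25)&(x<.03)
            tab=(abs(y)<.012)&col&(z>.115)&(abs(x)<.2)
            sad=(abs(y)<.022)&col&(z<.085)&(z>.06)&(abs(x)<.2)
        th=np.arctan(k[0]); r=lambda v:np.percentile(v,[.5,99.5]).round(4) if len(v) else None
        print(n,"tilt %.3f"%th,"bar x",r(x[t]),"bed x",r(x[bed]),"tab x",r(x[tab]),"tab z",r(z[tab]),"saddle x",r(x[sad]))
E
python3 - <<'E'
from h import *
lin(bench(-.20),.0585,rate=.3); lin(bench(-.25),.2,rate=.3); st(); tipmeas()
E
```

```text
t39.5 tcp [0.3715 0.0797 0.1999] F [-0.9  0.2 -0.2] w 0.0002 g 0.0
top tilt -0.048 bar x [-0.077   0.1947] bed x [-0.1684 -0.0007] tab x [-0.0331 -0.0154] tab z [0.1168 0.1424] saddle x [-0.0488 -0.0119]
side tilt -0.032 bar x [-0.0803  0.1962] bed x [-0.1715 -0.0055] tab x [-0.0347 -0.018 ] tab z [0.1154 0.1412] saddle x [-0.0515 -0.0136]
```

```bash
cat >> h.py <<'E'
def slidermeas(zb=.05):
    """bar level on the bed: bar centre and tab/saddle centre in bench x"""
    for n in("top","side"):
        c=cap(n); W=cloud(c).reshape(-1,3); d=W[:,:2]-EDGE; x=d@u(BY); y=d@u(BY+np.pi/2); z=W[:,2]
        hsv=cv2.cvtColor(c["image"],cv2.COLOR_BGR2HSV).reshape(-1,3)
        col=(((hsv[:,0]>=12)&(hsv[:,0]<=28))|((hsv[:,0]>=105)&(hsv[:,0]<=125)))&(hsv[:,1]>110)
        with np.errstate(invalid="ignore"):
            t=(abs(y)<.012)&(x>-.26)&(x<.16)&(abs(z-zb-.013)<.006)
            sad=(abs(y)<.022)&col&(abs(z-zb-.02)<.005)&(abs(x)<.25)
            tab=(abs(y)<.014)&col&(z>zb+.065)&(abs(x)<.25)
        r=lambda v:np.percentile(v,[.5,99.5]).round(4) if len(v)>3 else np.full(2,np.nan)
        B,S,T=r(x[t]),r(x[sad]),r(x[tab])
        print(n,"bar",B,"saddle",S,"tab",T,"-> s from saddle %.4f tab %.4f"%(S.mean()-B.mean(),T.mean()-B.mean()))
E
python3 - <<'E'
from h import *
a=BY+np.pi/2
p=bench(-.0243); manip.set_gripper(.04); go(p,.21,a); lin(p,.118); manip.set_gripper(0,20); st()
lin(p,.1145,rate=.02); st()
lin(bench(-.117),.1145,rate=.04); st()
manip.set_gripper(.04); q=bench(-.117); lin(q,.21); go(bench(-.25),.22,a); st()
slidermeas()
E
```

```text
t42.4 tcp [0.5967 0.0679 0.1189] F [ 0.4 -0.3  3.2] w 0.0179 g 20.0
t42.7 tcp [0.5994 0.0679 0.118 ] F [ 0.2 -0.1 10.5] w 0.0180 g 20.0
t45.2 tcp [0.504  0.0728 0.1151] F [ 5.2 -0.2  5.4] w 0.0180 g 20.0
t47.1 tcp [0.3704 0.0798 0.2193] F [-0.6  0.  -0. ] w 0.0400 g 0.0
top bar [-0.1424  0.0953] saddle [-0.1345 -0.0968] tab [-0.1225 -0.107 ] -> s from saddle -0.0921 tab -0.0912
side bar [-0.1458  0.0919] saddle [-0.1362 -0.0987] tab [-0.1246 -0.1105] -> s from saddle -0.0905 tab -0.0906
```

Run:
```python
from h import *
p=bench(-.1155); go(p,.21,BY); lin(p,.1125); st(); manip.set_gripper(0,15); s=st()
x0=(s["tool_pos"][:2]-EDGE)@u(BY); print(x0)
lin(bench(x0+.0535),.1125,rate=.03); s=st(); print((s["tool_pos"][:2]-EDGE)@u(BY)-x0)
manip.set_gripper(.04); st(); q=s["tool_pos"][:2]; lin(q,.21); go(bench(-.25),.22,BY); slidermeas()
```

```text
t49.4 tcp [0.5056 0.0727 0.1133] F [-0.2  0.6 -0.2] w 0.0402 g 0.0
t49.8 tcp [0.5053 0.0727 0.1133] F [-2.1  0.6  4.5] w 0.0157 g 15.0
-0.11515321534593474
t51.8 tcp [0.5592 0.0698 0.1133] F [-2.   0.8  5. ] w 0.0158 g 15.0
0.05392483430689152
t52.3 tcp [0.5586 0.0698 0.1123] F [0.3 0.4 0.6] w 0.0404 g 0.0
top bar [-0.1424  0.0953] saddle [-0.0786 -0.0429] tab [-0.0678 -0.0513] -> s from saddle -0.0372 tab -0.0360
side bar [-0.1457  0.0922] saddle [-0.0814 -0.0443] tab [-0.2239 -0.056 ] -> s from saddle -0.0361 tab -0.1132
```

```bash
cat >> h.py <<'E'
def hang1(p,mark,back=.19,grip=40,zt=.1578):
    manip.set_gripper(.04); go(p,.21,BY); lin(p,.1125); manip.set_gripper(0,grip); s=st()
    p=s["tool_pos"][:2]; lin(p,zt,rate=.08); s=st(); print("moment",s["moment"].round(3))
    w=mark-back*u(RY); k=(p[0]-w[0])/np.cos(BY)
    lin(p-k*u(BY),zt,rate=.15); lin(w,zt,RY,rate=.1); st()
def hang2(mark,zt=.1578,zh=.1365):
    lin(mark,zt,rate=.08); st(); lin(mark,zh,rate=.03); st()
E
python3 - <<'E'
from h import *
hang1(np.array([.5589,.0698]),MARK["yellow"])
c=cap("side"); cv2.imwrite("pics/s4.png",cv2.resize(c["image"][180:400,230:470],None,fx=2.7,fy=2.7))
E
```

```text
t56.3 tcp [0.5593 0.0698 0.1132] F [-0.9  0.   3.8] w 0.0157 g 40.0
t57.0 tcp [0.5592 0.0698 0.1579] F [-0.1  0.8 -3.5] w 0.0157 g 40.0
moment [-0.005  0.102 -0.016]
t59.5 tcp [ 0.4339 -0.0592  0.1577] F [ 0.1  0.  -3.2] w 0.0159 g 40.0
```

View pics/s4.png

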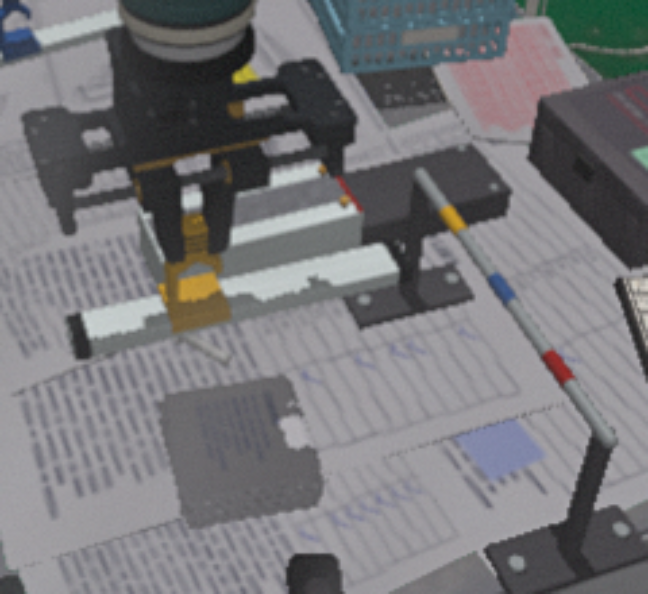

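The bar is held level at crop (80,335) to (395,265), short of the rail. Now I insert it.

Run:
```python
from h import *
hang2(MARK["yellow"])
c=cap("side"); cv2.imwrite("pics/s5.png",cv2.resize(c["image"][180:400,230:470],None,fx=2.7,fy=2.7))
```

```text
t62.1 tcp [ 0.6231 -0.0757  0.1579] F [ 0.1  0.1 -3. ] w 0.0158 g 40.0
t62.9 tcp [ 0.6236 -0.0757  0.1374] F [-1.6  0.8  3.9] w 0.0157 g 40.0
```

View pics/s5.png

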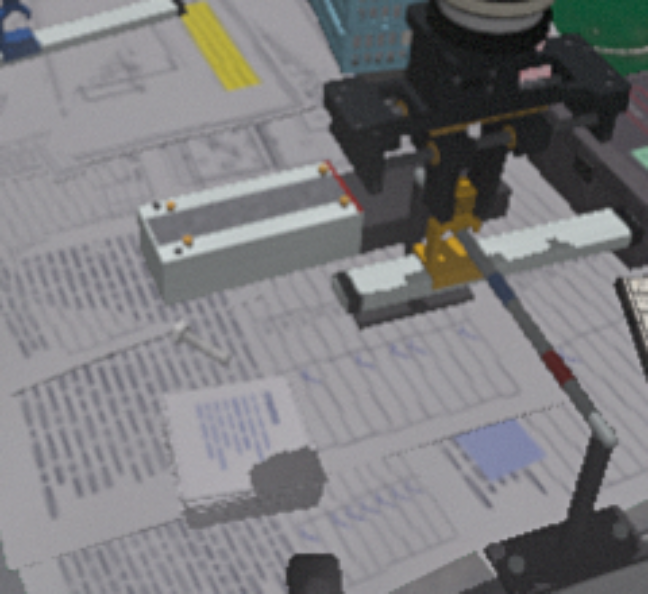

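The rail is through the hook and Fz shows it is seated. I release and measure the tilt.

```bash
cat >> h.py <<'E'
def tilt(mark,cs=("top","side")):
    for n in cs:
        c=cap(n); W=cloud(c).reshape(-1,3); d=W[:,:2]-mark; x=d@u(RY); y=d@u(RY+np.pi/2); z=W[:,2]
        with np.errstate(invalid="ignore"): m=(abs(y)<.013)&(abs(x)<.17)&(z>.06)&(z<.112)&(abs(x-0)>.02)
        k=np.polyfit(x[m],z[m],1)
        for _ in range(3):
            r=abs(z-np.polyval(k,x))<.005; mm=m&r; k=np.polyfit(x[mm],z[mm],1)
        print(n,"tilt %.4f"%k[0],"z0 %.4f"%k[1],"x",np.percentile(x[mm],[1,99]).round(3),"ymid %.4f"%np.median(y[mm]),mm.sum())
E
python3 - <<'E'
from h import *
s=manip.state(); p=s["tool_pos"]
manip.set_gripper(.034); st(); lin(p[:2],.16,rate=.05); lin(p[:2],.24); go(np.array([.45,.2]),.25,np.pi/2); manip.dwell(.5)
tilt(MARK["yellow"]); manip.dwell(.5); tilt(MARK["yellow"])
st(); b=findbar((.501,.4337)); print(b)
c=cap("side"); cv2.imwrite("pics/s6.png",cv2.resize(c["image"][180:400,230:470],None,fx=2.7,fy=2.7))
E
```

```text
t63.4 tcp [ 0.6247 -0.0759  0.1374] F [ 5.4 -2.   2.2] w 0.0338 g 2.4
top tilt -0.5547 z0 0.0839 x [-0.054  0.042] ymid 0.0033 171
side tilt -0.6000 z0 0.0830 x [-0.051  0.03 ] ymid -0.0005 109
top tilt -0.5562 z0 0.0835 x [-0.053  0.044] ymid 0.0024 164
side tilt -0.5897 z0 0.0830 x [-0.051  0.029] ymid 0.0005 116
t67.2 tcp [0.45 0.2  0.25] F [-1.2 -0.2 -0.3] w 0.0338 g 0.0
top bar [0.5358 0.4384] yaw 0.0928 len 0.1739 z 0.0130
side bar [0.4993 0.4351] yaw 0.0913 len 0.2430 z 0.0142
[0.51752823 0.43674957 0.09208217]
```

View pics/s6.png

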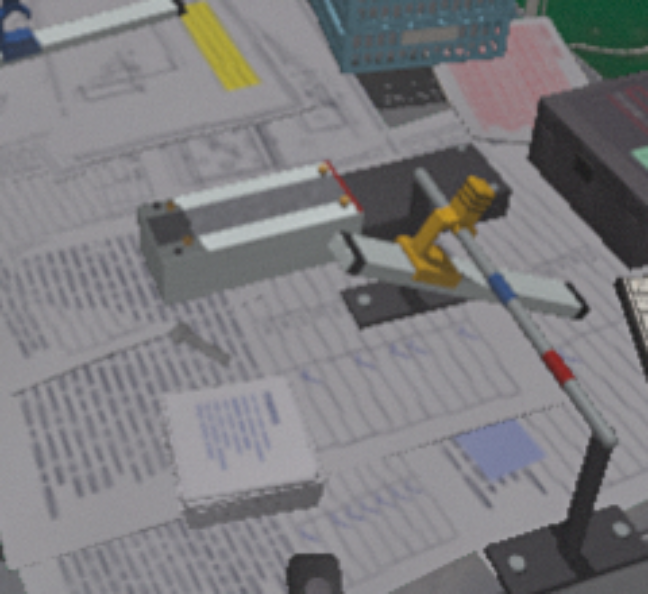

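The side view shows the bar hooked on the rail but nose-down by about 0.58 rad, with ends at crop (345,250) and (580,300). During the push, finger friction on the rear end held the bar down, so it tipped late.

The lifted moment of 0.10 Nm / 3.5 N puts the centre of mass about 28 mm ahead of the hook, which agrees with the hang angle. I'll regrip the bar, take it back to the bench and re-shift the slider, using the averaged moment as a check.

```bash
cat >> h.py <<'E'
def mom(n=25,lab=""):
    F=[];M=[]
    for _ in range(n):
        manip.dwell(.03); s=manip.state(); F.append(s["contact_force"]); M.append(s["moment"])
    F=np.array(F);M=np.array(M); print(lab,"F",F.mean(0).round(2),"M",M.mean(0).round(4),"sd",M.std(0).round(3)); return F.mean(0),M.mean(0)
E
python3 - <<'E'
from h import *
mk=MARK["yellow"]; manip.set_gripper(.085)
go(mk,.24,RY); mom(lab="free"); lin(mk,.1385,rate=.1); st(); manip.set_gripper(0,25); s=st()
p=s["tool_pos"][:2]
lin(mk,.1405,rate=.03); st()
lin(mk,.1578,rate=.05); st(); mom(lab="held")
c=cap("side"); cv2.imwrite("pics/s7.png",cv2.resize(c["image"][180:400,230:470],None,fx=2.7,fy=2.7))
E
```

```text
free F [0.19 0.15 0.05] M [-0.0342 -0.0703 -0.0037] sd [0.023 0.029 0.029]
t71.4 tcp [ 0.624  -0.0758  0.1395] F [ 0.  -0.7  0.7] w 0.0850 g 0.0
t72.5 tcp [ 0.6297 -0.0764  0.1435] F [8.1 0.3 8. ] w 0.0188 g 23.5
t72.7 tcp [ 0.6282 -0.0762  0.1446] F [ 5.8 -0.3  7.9] w 0.0175 g 24.1
t73.2 tcp [ 0.6225 -0.0756  0.1571] F [-0.   0.3 -3.4] w 0.0167 g 24.4
held F [ 0.06  0.02 -3.68] M [-0.0164  0.11   -0.0029] sd [0.026 0.028 0.025]
```

View pics/s7.png

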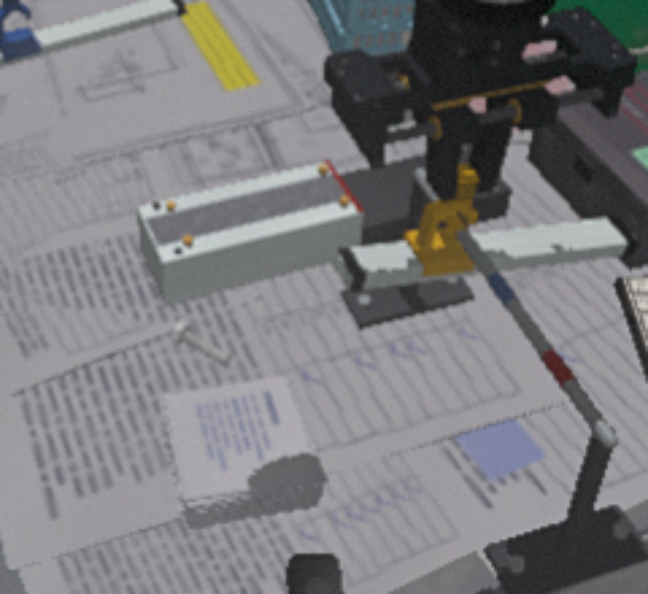

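Run:
```python
from h import *
mk=MARK["yellow"]; manip.set_gripper(0,50); st(); lin(mk,.1578,rate=.02)
tilt(mk)
w=mk-.19*u(RY); lin(w,.1578,rate=.1); st(); tilt(w,("side",)); manip.dwell(.5); mom(lab="held"); mom(lab="held")
```

```text
t74.3 tcp [ 0.6233 -0.0757  0.1578] F [-0.1 -0.6 -3.7] w 0.0163 g 48.5
top tilt -0.1292 z0 0.0979 x [-0.082  0.153] ymid 0.0107 56
side tilt -0.1481 z0 0.0995 x [-0.083  0.151] ymid -0.0003 801
t76.7 tcp [ 0.4345 -0.0596  0.1579] F [-0.3  0.1 -3.5] w 0.0156 g 49.8
side tilt -0.0363 z0 0.0993 x [-0.076  0.16 ] ymid -0.0002 1105
held F [-0.01  0.03 -3.63] M [-0.028   0.1297 -0.0126] sd [0.026 0.024 0.027]
held F [ 0.1   0.06 -3.5 ] M [-0.0324  0.1297  0.0045] sd [0.027 0.024 0.029]
```

```bash
cat >> h.py <<'E'
def setdown(zstart,zmin,step=.001):
    """lower till the bed carries the load"""
    p=manip.state()["tool_pos"][:2]; z=zstart
    while z>zmin:
        lin(p,z,rate=.02); s=manip.state()
        if s["contact_force"][2]>2: break
        z-=step
    st(); return z
E
python3 - <<'E'
from h import *
p=bench(-.0613); k=(p[0]-.4345)/np.cos(BY)
lin(p-k*u(BY),.1578,BY,rate=.1); lin(p,.1578,rate=.12); lin(p,.126,rate=.05); st()
z=setdown(.1245,.118); print(z)
manip.set_gripper(.04); lin(p,.16); mom(10); lin(p,.21); go(bench(-.25),.22,BY); manip.dwell(.3); mom(lab="free"); slidermeas()
E
```

```text
t82.4 tcp [0.5593 0.0698 0.126 ] F [ 0.7  0.2 -3.2] w 0.0154 g 49.8
t83.2 tcp [0.5603 0.0698 0.1237] F [-2.2 -0.3  4.3] w 0.0157 g 49.7
0.1225
 F [-0.19 -0.07 -0.15] M [-0.0453 -0.0772 -0.0037] sd [0.025 0.019 0.031]
free F [-0.06 -0.01 -0.  ] M [-0.0559 -0.0815  0.0027] sd [0.031 0.027 0.031]
top bar [-0.0334  0.0559] saddle [-0.0544 -0.044 ] tab [-0.0678 -0.0394] -> s from saddle -0.0604 tab -0.0648
side bar [-0.0326  0.0456] saddle [-0.0741 -0.0421] tab [-0.2222 -0.042 ] -> s from saddle -0.0646 tab -0.1386
```

Run:
```python
from h import *
c=cap("side"); cv2.imwrite("pics/s8.png",cv2.resize(c["image"][180:400,230:470],None,fx=2.7,fy=2.7))
print(slope())
```

```text
(np.float64(-0.1756948606015094), np.int64(361))
```

View pics/s8.png

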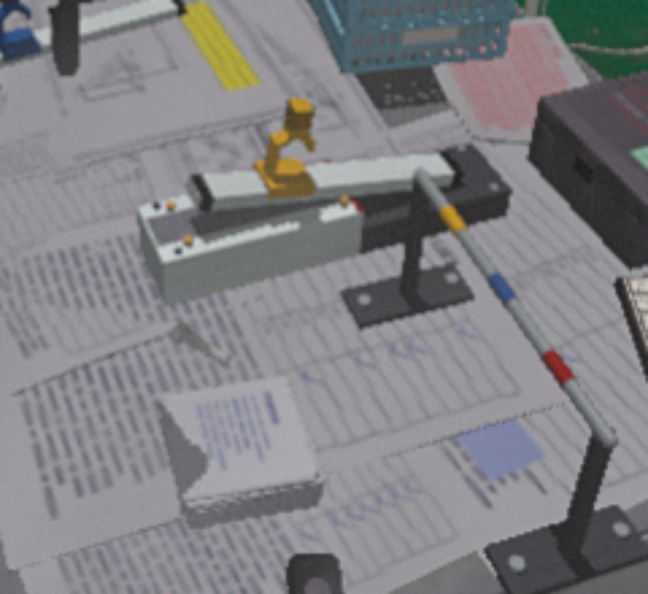

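The bar has tipped on the bench again, with its centre only 24 mm behind the edge. So its balance point is ahead of the middle: x_c ≈ +0.023, giving b ≈ +0.027. The baseline-corrected moment, 0.21/3.55 = 59 mm ahead of the hook, says the same. I re-shift the slider to that point.

```bash
cat >> h.py <<'E'
def dragback(tabx,zt,endx):
    """y-grip the tab of a tipped bar, level it, drag back with the slider at its stop"""
    a=BY+np.pi/2; p=bench(tabx); manip.set_gripper(.04); go(p,.21,a); lin(p,zt); manip.set_gripper(0,20); st()
    lin(p,zt-.003,rate=.02); lin(bench(endx),.1140,rate=.05); st()
    manip.set_gripper(.04); q=bench(endx); lin(q,.21,rate=.3); go(bench(-.25),.22,BY); slidermeas()
def shift(tabx,dx,lift=True):
    """x-grip tab, push the slider dx, lift slightly and weigh the imbalance"""
    p=bench(tabx); manip.set_gripper(.04); go(p,.21,BY); manip.dwell(.2); F0,M0=mom(20,"free"); lin(p,.1125); manip.set_gripper(0,15); s=st()
    x0=(s["tool_pos"][:2]-EDGE)@u(BY)
    lin(bench(x0+dx),.1125,rate=.04); s=st(); x1=(s["tool_pos"][:2]-EDGE)@u(BY); print("moved",x1-x0,"tab at",x1)
    if lift:
        manip.set_gripper(0,50); lin(bench(x0+dx),.14,rate=.05); manip.dwell(.3); F,M=mom(30,"held"); dF=F-F0; dM=M-M0
        print("com ahead of hook by %.4f"%((dM[:2]@u(BY+np.pi/2))/-dF[2]))
    return x1
E
python3 - <<'E'
from h import *
dragback(-.046,.123,-.16)
E
```

```text
t89.9 tcp [0.5749 0.069  0.1238] F [ 0.7 -0.7  2.3] w 0.0179 g 20.0
t92.6 tcp [0.4616 0.075  0.1147] F [ 4.9 -0.6  5.6] w 0.0180 g 20.0
top bar [-0.1428  0.0491] saddle [-0.1521 -0.1419] tab [-0.1561 -0.1517] -> s from saddle -0.1002 tab -0.1070
side bar [-0.1915  0.046 ] saddle [-0.1822 -0.1449] tab [-0.2255 -0.1558] -> s from saddle -0.0908 tab -0.1179
```

Run:
```python
from h import *
shift(-.1595,.1172)
```

```text
free F [-0.05  0.24 -0.22] M [-0.0532 -0.092   0.0031] sd [0.027 0.031 0.024]
t98.0 tcp [0.4612 0.075  0.1132] F [-1.5 -0.3  4.6] w 0.0159 g 15.0
t101.0 tcp [0.5787 0.0688 0.1132] F [-1.6 -0.4  4.8] w 0.0159 g 15.0
moved 0.11763980749520397 tab at -0.041680471918467715
held F [ 0.02  0.05 -3.41] M [-0.0491 -0.1016 -0.0037] sd [0.027 0.028 0.028]
com ahead of hook by -0.0030
```

```bash
cat >> h.py <<'E'
def carry(mark,back,zt=.1578):
    p=manip.state()["tool_pos"][:2]; lin(p,zt,rate=.1)
    w=mark-back*u(RY); k=(p[0]-w[0])/np.cos(BY)
    lin(p-k*u(BY),zt,rate=.15); lin(w,zt,RY,rate=.12); st(); tilt(w,("side",))
def letgo(mark):
    s=manip.state(); p=s["tool_pos"]
    manip.set_gripper(.034); st(); lin(p[:2],.16,rate=.05); lin(p[:2],.24,rate=.25)
E
python3 - <<'E'
from h import *
mk=MARK["yellow"]
carry(mk,.14); hang2(mk); letgo(mk); go(np.array([.45,.2]),.25,np.pi/2)
tilt(mk); manip.dwell(.5); tilt(mk); st()
b=findbar((.501,.4337)); print(b)
c=cap("side"); cv2.imwrite("pics/s9.png",cv2.resize(c["image"][180:400,230:470],None,fx=2.7,fy=2.7))
E
```

```text
t105.7 tcp [ 0.4838 -0.0634  0.1577] F [ 0.4 -0.2 -4. ] w 0.0157 g 50.0
side tilt 0.0048 z0 0.1086 x [-0.149  0.087] ymid -0.0002 1174
t107.6 tcp [ 0.6229 -0.0757  0.1578] F [ 0.3  0.1 -3.4] w 0.0155 g 50.0
t108.5 tcp [ 0.6236 -0.0757  0.1374] F [-1.9  0.7  4.5] w 0.0155 g 50.0
t108.9 tcp [ 0.6233 -0.0757  0.1363] F [ 0.6 -0.8 -0.1] w 0.0337 g 0.0
top tilt 0.0874 z0 0.0871 x [-0.143  0.091] ymid 0.0002 982
side tilt 0.0799 z0 0.0880 x [-0.145  0.089] ymid -0.0002 1017
top tilt 0.0836 z0 0.0870 x [-0.143  0.091] ymid -0.0001 984
side tilt 0.0806 z0 0.0881 x [-0.145  0.09 ] ymid -0.0004 1014
t112.0 tcp [0.45 0.2  0.25] F [ 0.   0.7 -0.2] w 0.0341 g 0.0
top bar [0.5344 0.4383] yaw 0.0860 len 0.1768 z 0.0130
side bar [0.4987 0.4346] yaw 0.0942 len 0.2424 z 0.0142
[0.51658534 0.4364751  0.09008248]
```

View pics/s9.png

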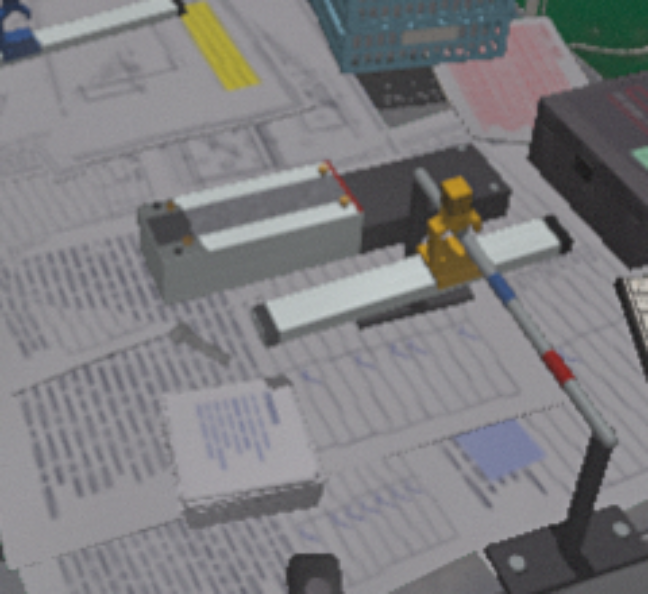

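The yellow bar hangs at rest, tilted 0.083 rad (limit 0.12), centred on its band. Its ends are at crop (270,325) and (560,235). Next I pick the blue bar, weighing its balance on the way, and lay it on the bench.

Run:
```python
from h import *
b=np.array([.5008,.4348,.0925]); a=b[2]+np.pi/2
manip.set_gripper(.06); go(b[:2],.13,a); manip.dwell(.2); F0,M0=mom(40,"free")
lin(b[:2],.0065); manip.set_gripper(0,50); st(); lin(b[:2],.13,rate=.2); manip.dwell(.3); F,M=mom(40,"held")
d=M-M0; print("x_c - g = %.4f"%(d[:2]@u(a)/-(F-F0)[2]))
a=BY+np.pi/2; p=bench(-.085,.0)
go(p,.13,a); lin(p,.062,rate=.2); z=setdown(.0575,.0545); manip.set_gripper(.042); lin(p,.18,rate=.3)
go(bench(-.25),.2,a); findbar(bench(-.085),zb=.05,cs=("side",)); slidermeas(); st()
c=cap("side"); cv2.imwrite("pics/s10.png",cv2.resize(c["image"][180:400,230:470],None,fx=2.7,fy=2.7))
```

```text
free F [-0.01 -0.   -0.  ] M [ 0.0513 -0.1451  0.0122] sd [0.025 0.029 0.031]
t116.8 tcp [0.5012 0.4354 0.0072] F [-0.9  1.   3.1] w 0.0288 g 50.0
held F [ 0.14 -0.11 -3.47] M [ 0.0621 -0.187  -0.003 ] sd [0.026 0.027 0.027]
x_c - g = -0.0123
t121.9 tcp [0.536  0.0718 0.057 ] F [-3.4 -0.3  7.5] w 0.0293 g 50.0
side bar [0.5345 0.071 ] yaw -0.0552 len 0.2404 z 0.0642
top bar [-0.2029  0.0353] saddle [-0.1685 -0.1333] tab [-0.1582 -0.1422] -> s from saddle -0.0671 tab -0.0664
side bar [-0.2052  0.0324] saddle [-0.1719 -0.1351] tab [-0.1597 -0.1474] -> s from saddle -0.0671 tab -0.0672
t123.7 tcp [0.3719 0.0797 0.1999] F [ 0.5  0.3 -0.4] w 0.0421 g 0.0
```

View pics/s10.png

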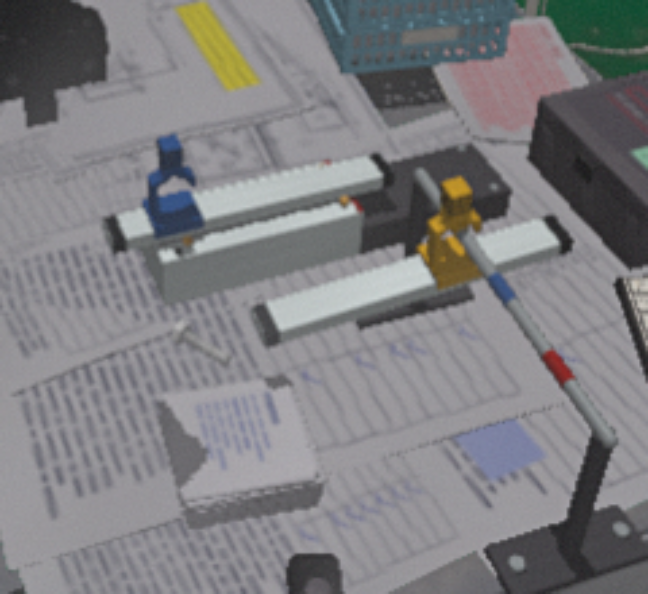

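```bash
cat >> h.py <<'E'
def push2(start,first,last,step=.0025,z=.0585):
    a=BY+np.pi/2; off=-.129; manip.set_gripper(0); go(bench(start+off-.015),.18,a); lin(bench(start+off-.015),z,a,rate=.25)
    x=first; rate=.06
    while x<last:
        lin(bench(x+off),z,rate=rate); lin(bench(x+off-.006),z,rate=.08); manip.dwell(.15); k,n=slope(); rate=.03
        if k<-.06: print("tipped at %.4f slope %.3f"%(x,k)); break
        x+=step
    else: print("no tip",k,n)
    lin(bench(x+off-.03),z,rate=.15); manip.dwell(.2); st(); print(slope()); return x
E
python3 - <<'E'
from h import *
push2(-.0835,.002,.03)
lin(bench(-.2),.15,rate=.3); go(bench(-.25),.22,BY+np.pi/2); tipmeas(); st()
E
```

```text
tipped at 0.0070 slope -0.134
t129.9 tcp [0.4695 0.0746 0.0588] F [-0.5  0.3 -0.4] w 0.0007 g 0.0
(np.float64(-0.13757262347237106), np.int64(454))
top tilt -0.020 bar x [-0.1578  0.1947] bed x [-0.1684 -0.0007] tab x [-0.0648 -0.0395] tab z [0.1155 0.1469] saddle x [-0.0711 -0.0377]
side tilt -0.017 bar x [-0.1428  0.1955] bed x [-0.1716 -0.0032] tab x [-0.0662 -0.0414] tab z [0.1153 0.1452] saddle x [-0.0742 -0.0386]
t131.0 tcp [0.3701 0.0795 0.218 ] F [ 0.4  0.3 -0.6] w 0.0006 g 0.0
```

Run:
```python
from h import *
dragback(-.0475,.123,-.15)
shift(-.1495,.0838,lift=True)
st()
```

```text
t133.8 tcp [0.5734 0.0693 0.1238] F [-0.5  0.4  2.7] w 0.0179 g 20.0
t136.2 tcp [0.4741 0.0746 0.117 ] F [ 7.1 -0.6  7.2] w 0.0180 g 20.0
top bar [-0.129   0.0652] saddle [-0.152  -0.1264] tab [-0.1547 -0.1352] -> s from saddle -0.1073 tab -0.1130
side bar [-0.1752  0.0629] saddle [-0.1653 -0.1291] tab [-0.2274 -0.1403] -> s from saddle -0.0910 tab -0.1277
free F [ 0.04 -0.   -0.12] M [-0.042  -0.0843  0.005 ] sd [0.031 0.031 0.036]
t141.6 tcp [0.4725 0.0745 0.1137] F [2.8 0.6 3.1] w 0.0157 g 15.0
t143.9 tcp [0.5561 0.0701 0.1137] F [-1.2 -0.1  8.4] w 0.0158 g 15.0
moved 0.08375052807824497 tab at -0.06429034244300323
held F [-0.07 -0.08 -3.47] M [-0.0511 -0.0763  0.011 ] sd [0.034 0.041 0.024]
com ahead of hook by 0.0022
t146.1 tcp [0.5561 0.0699 0.14  ] F [-0.1  0.1 -3.7] w 0.0154 g 50.0
```

Run:
```python
from h import *
mom(80,"held"); carry(MARK["blue"],.15)
st()
```

```text
held F [-0.07  0.09 -3.47] M [-0.0404 -0.0787  0.0007] sd [0.029 0.029 0.028]
t151.7 tcp [ 0.4677 -0.1315  0.1578] F [-0.7 -0.5 -3.8] w 0.0157 g 50.0
side tilt -0.0022 z0 0.1071 x [-0.113  0.123] ymid -0.0004 1368
t151.8 tcp [ 0.4677 -0.1315  0.1578] F [ 0.1 -0.4 -3.1] w 0.0158 g 50.0
```

Run:
```python
from h import *
mk=MARK["blue"]
hang2(mk,.159,.1378); letgo(mk); go(np.array([.45,.2]),.25,np.pi/2); manip.dwell(.5)
tilt(mk); tilt(MARK["yellow"]); manip.dwell(.5); tilt(mk,("side",)); st()
c=cap("top"); hsv=cv2.cvtColor(c["image"],cv2.COLOR_BGR2HSV); W=cloud(c)
cv2.imwrite("pics/t11.png",cv2.resize(c["image"][170:330,330:510],None,fx=3.5,fy=3.5))
```

```text
t153.8 tcp [ 0.6168 -0.1447  0.159 ] F [-0.3 -0.3 -4. ] w 0.0160 g 50.0
t154.7 tcp [ 0.6176 -0.1447  0.1381] F [ 0.8  0.7 -1.6] w 0.0157 g 50.0
t155.1 tcp [ 0.6173 -0.1447  0.138 ] F [ 0.5  1.1 -1.4] w 0.0336 g 0.0
top tilt 0.0064 z0 0.0873 x [-0.108  0.125] ymid -0.0002 978
side tilt 0.0067 z0 0.0873 x [-0.113  0.123] ymid -0.0003 1129
top tilt 0.0872 z0 0.0871 x [-0.143  0.091] ymid -0.0001 974
side tilt 0.0809 z0 0.0881 x [-0.145  0.089] ymid 0.0004 961
side tilt 0.0065 z0 0.0873 x [-0.113  0.123] ymid -0.0003 1122
t158.8 tcp [0.45 0.2  0.25] F [-0.3  0.3 -0.3] w 0.0338 g 0.0
```

View pics/t11.png

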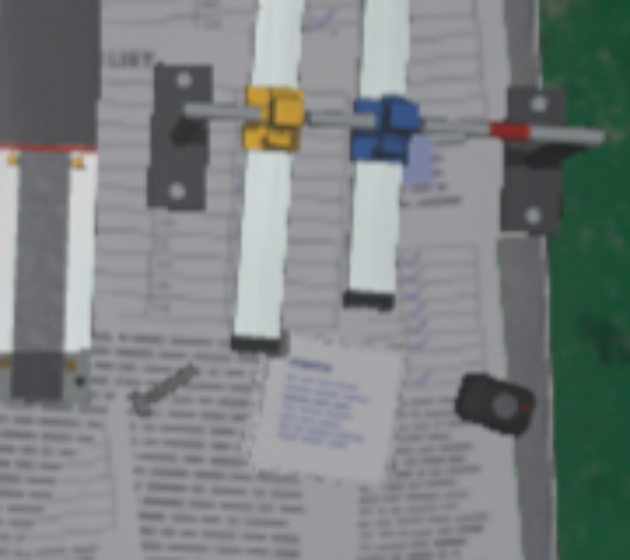

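Both bars hang on their own bands: yellow's tab is at crop (278,103) tilted 0.083 rad, and blue's at (398,112) tilted 0.007. The pad, bolt and fob have not moved. I'm handing the job in.

```bash
python3 -c "
from h import *
print(order.close_job())"
```

```text
the job is handed in; nothing more can be done
None
```

The job is handed in at about 159 s and no verdict came back; red was absent, yellow and blue both tipped on the bench and hang released on their own bands (tilt about 0.08 rad yellow, 0.01 rad blue, limit 0.12), though yellow's first hang was 0.58 rad nose-down and I took it back to the bench, where it tipped again on set-down, to re-shift its slider.

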